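# Set out sample jars on a UV light box by size

### The job

Pick out the four straight-sided sample jars with blue lids from the bench and stand each on its own black filter disc on the UV light box, matched by size: the smallest jar on the smallest disc, the next on the next, up to the largest jar on the largest disc. Centre each jar so that the rim of its disc shows all round, keep the jars upright and set them down gently rather than dropping them, and leave the amber bottle and the stoppered flask where they stand.

Things in the scene. Friction and masses are not known exactly. Their poses are not given: they have to be found in the camera images.
- jar_tiny: the smallest sample jar: plain straight-sided white plastic cylinder, 26 mm diameter, 44 mm high, with a flat blue screw lid of the same diameter (the lid takes up the top 15 mm); closed, loose, standing upright on the bench, about 45 g (varies by a third). Origin: centre of its underside; z up along its axis.
- jar_small: the second smallest sample jar: plain straight-sided white plastic cylinder, 38 mm diameter, 50 mm high, with a flat blue screw lid of the same diameter (the lid takes up the top 15 mm); closed, loose, standing upright on the bench, about 80 g (varies by a third). Origin: centre of its underside; z up along its axis.
- jar_medium: the second largest sample jar: plain straight-sided white plastic cylinder, 50 mm diameter, 56 mm high, with a flat blue screw lid of the same diameter (the lid takes up the top 15 mm); closed, loose, standing upright on the bench, about 130 g (varies by a third). Origin: centre of its underside; z up along its axis.
- jar_large: the largest sample jar: plain straight-sided white plastic cylinder, 62 mm diameter, 62 mm high, with a flat blue screw lid of the same diameter (the lid takes up the top 15 mm); closed, loose, standing upright on the bench, about 210 g (varies by a third). Origin: centre of its underside; z up along its axis.
- disc_tiny: the smallest filter disc: flat near-black round disc, 46 mm diameter, 3 mm thick, no rim, fixed on the violet glass of the UV light box. Origin: centre of its underside, level with the glass 80 mm above the bench, so a jar on it stands 83 mm above the bench; z up. The light box is a fixed flat-topped block 310 x 370 mm and 80 mm high, turned as the disc is (the disc's x runs along its 310 mm side); the four discs lie around its middle, centres 105 mm or more apart.
- disc_small: the second smallest filter disc: flat near-black round disc, 58 mm diameter, 3 mm thick, no rim, fixed on the violet glass of the UV light box. Origin: centre of its underside, level with the glass 80 mm above the bench, so a jar on it stands 83 mm above the bench; z up. The light box is a fixed flat-topped block 310 x 370 mm and 80 mm high, turned as the disc is (the disc's x runs along its 310 mm side); the four discs lie around its middle, centres 105 mm or more apart.
- disc_medium: the second largest filter disc: flat near-black round disc, 70 mm diameter, 3 mm thick, no rim, fixed on the violet glass of the UV light box. Origin: centre of its underside, level with the glass 80 mm above the bench, so a jar on it stands 83 mm above the bench; z up. The light box is a fixed flat-topped block 310 x 370 mm and 80 mm high, turned as the disc is (the disc's x runs along its 310 mm side); the four discs lie around its middle, centres 105 mm or more apart.
- disc_large: the largest filter disc: flat near-black round disc, 82 mm diameter, 3 mm thick, no rim, fixed on the violet glass of the UV light box. Origin: centre of its underside, level with the glass 80 mm above the bench, so a jar on it stands 83 mm above the bench; z up. The light box is a fixed flat-topped block 310 x 370 mm and 80 mm high, turned as the disc is (the disc's x runs along its 310 mm side); the four discs lie around its middle, centres 105 mm or more apart.
- bottle: bystander among the jars: amber glass reagent bottle with a narrow neck, black cap and paper label, 42 mm diameter, 74 mm high, loose, about 100 g. Not to be moved. Origin: centre of its underside.
- flask: bystander among the jars: small clear conical flask with a cork stopper, 46 mm diameter at the foot, 72 mm high, loose, about 80 g. Not to be moved. Origin: centre of its underside.
Things that resemble listed ones, but are neither listed nor needed, are in the scene too. Leave any pink or turquoise look-alike of the jar_medium alone.

How it is judged:
At the end, for the whole second after the job is handed in: Each of the four jars stands upright (within 0.08 rad), released and at rest on the disc of its own size rank, its underside on the disc's top face and its axis within 10 mm of the disc's centre; the amber bottle and the flask are within 20 mm of where they stood (horizontal distance between jar_tiny and disc_tiny below 0.01 m and z of jar_tiny in the frame of disc_tiny between 0.0005 and 0.0065 m and angle between each of jar_tiny, jar_small, jar_medium, jar_large's own z axis and vertical below 0.08 rad and linear speed of each of jar_tiny, jar_small, jar_medium, jar_large below 0.02 m/s and angular speed of each of jar_tiny, jar_small, jar_medium, jar_large below 0.2 rad/s and contact force between each of jar_tiny, jar_small, jar_medium, jar_large and the fingers below 0.1 N and horizontal distance between jar_small and disc_small below 0.01 m and z of jar_small in the frame of disc_small between 0.0005 and 0.0065 m and horizontal distance between jar_medium and disc_medium below 0.01 m and z of jar_medium in the frame of disc_medium between 0.0005 and 0.0065 m and horizontal distance between jar_large and disc_large below 0.01 m and z of jar_large in the frame of disc_large between 0.0005 and 0.0065 m and distance of each of bottle, flask from where it was at the start of the episode below 0.02 m); the robot touches nothing.
It fails at once if the bottle standing among the jars is pushed 20 mm or more from its place or tipped (distance of bottle from where it was at the start of the episode above 0.02 m or angle between bottle's own z axis and vertical above 0.35 rad).
It fails at once if the flask standing among the jars is pushed 20 mm or more from its place or tipped (distance of flask from where it was at the start of the episode above 0.02 m or angle between flask's own z axis and vertical above 0.35 rad).
It fails at once if a jar is tipped over (more than 35 degrees) (angle between any of jar_tiny, jar_small, jar_medium, jar_large's own z axis and vertical above 0.61 rad).
It fails at once if a jar is dropped (falls free from more than about 3 cm) ((linear speed of jar_tiny above 0.8 m/s and contact force between jar_tiny and the fingers below 0.05 N) or (linear speed of jar_small above 0.8 m/s and contact force between jar_small and the fingers below 0.05 N) or (linear speed of jar_medium above 0.8 m/s and contact force between jar_medium and the fingers below 0.05 N) or (linear speed of jar_large above 0.8 m/s and contact force between jar_large and the fingers below 0.05 N)).
It also fails if it takes over 109 s, if anything falls off the work surface, if the arm or the gripper's body presses on something with over 40 N, if the wrist force passes 120 N, or if a joint passes its speed limit or range.

### The arm

A 6-joint arm with a two-finger parallel gripper is mounted at the origin on the work surface. World frame = base frame: x ahead of the robot, y to its left, z up, the work surface at z = 0. Lengths are in m, angles in rad, forces in N, time in s.
With the tool pointing down it reaches from about 0.25 to 0.85 m from the base axis. Payload 12.5 kg.
Tool frame: the origin (TCP) lies at the very end of the fingers, on their centre line; the grasp point (between the pads) lies 19 mm behind it (robot.hold_point_z is the distance from the TCP to the grasp point, in m); z points along the fingers, y is the line along which they close (so a half turn about z gives the same grasp; the last joint's range is limited). The gripper opens to 93 mm and grips with 3 to 60 N. Pads are 15 mm wide; open, the fingers measure 128 mm over their backs; the gripper's body (75 mm by 188 mm) begins 65 mm behind the grasp point.
Start: joints at [1.145, 0.351, 1.652, -0, 1.139, -0.085], TCP at [0.184, 0.518, 0.219] pointing down, gripper open.
Joint ranges: [-2.75, 2.75], [-0.79, 2.1], [0.01, 2.65], [-1.57, 4.71], [0.07, 3.14], [-2.87, 2.87]. Speed limits (rad/s): [2.22, 2.22, 2.79, 3.14, 3.14, 3.14].

### API

Orientations are given as a unit quaternion [x, y, z, w].
In Python, from station import monitor, snapshot, get_calibration, robot gives the robot as it stands.
- The arm moves only by the tool arm_command, never from a script. Its argument "increments" is a list of rows, each an object of numbers: "claw": the closure in counts, from 0 (fully open) to 255 (shut); "x", "y", "z": the shift along the tool's x, y, z in m; "rx", "ry", "rz": the turn, a rotation vector about the tool's x, y, z in degrees. In form: [{"claw": .., "x": .., "y": .., "z": .., "rx": .., "ry": .., "rz": ..}, ...]. A call has 1 to 10 rows; each row shifts and turns the commanded pose from where the row before left it, along the tool's axes as they then stand; what a row does not reach is not made up. A row lasts 1/12 s, in which the tool goes at most 41.7 mm and 7.16 degrees, less where a joint would pass 70% of its speed; a pose out of reach is approached as far as the arm can. A call with a gripper value outside its range is refused whole. The fingers move at their own pace and stop on an object; the grip force is fixed at half the most. Time passes only in rows, so rows that do not move let the fingers close. It gives the time, the measured TCP pose, the force, the opening and the grip force at its end, in the units of the state.
- monitor.get_obs(): the state, without advancing time (a new reading comes with each control period).
- snapshot(name): name is "scene" or "top"; returns the picture (384x512x3 uint8, blue, green, red); there is no depth.
- get_calibration(name): a dict with "camera_matrix" (3x3 intrinsics, pixels), "dist" ([k1, k2, p1, p2, k3] as OpenCV has them; the pictures are not rectified), "T" (4x4, takes a point from camera to world coordinates). Camera axes: x right, y up, looking along -z (the intrinsics and any distortion apply to the point x, -y, -z); pixel columns grow to the right and rows downward; lengths in m; the calibration is good to about 2 mm. A picture is of the moment at which its call begins. get_calibration takes no time and is no camera call.
- robot.close_job(): hands the job in; it is judged then, once.
The state is a dict: "time": time; "qpos": joint angles; "joint_vel": joint speeds; "joint_efforts": joint torques, N m; "tool_pos": TCP position; "eef_rot": TCP orientation; "wrist_force": force on the tool from outside, world axes, zero at the start; "ft_torque": the same for the moment, N m; "gripper_width": finger opening in m; "finger_force": force on a finger pad.
Only numpy, scipy, OpenCV 4.12 (cv2) and the standard library are available. Lean on these libraries where they do the work, as an engineer would, in place of code of your own. Each camera call takes 0.05 s, during which the arm holds its last target. There are 200 camera calls.

## Working session

There is one attempt and no reset: what is moved stays moved. The work goes in short steps, Python scripts to look and compute and a tool call to move; the robot and the scene stay as the last step left them, time stands still between calls to the robot, and variables do not carry over. Pictures are saved under pics/ and viewed, at most 14 in all, crops included, and the job is handed in when it is done.

Besides the shell and the picture viewer there is one more tool, called as name(argument=value, ...) on one line, values as JSON. arm_command: Moves the arm, as the interface text tells. Its arguments: {"type":"object","properties":{"increments":{"type":"array","items":{"type":"object","properties":{"claw":{"type":"number"},"x":{"type":"number"},"y":{"type":"number"},"z":{"type":"number"},"rx":{"type":"number"},"ry":{"type":"number"},"rz":{"type":"number"}}}}},"required":["increments"]}

```bash
mkdir -p pics; ls
python3 - <<'E'
from station import monitor, snapshot, get_calibration, robot
import cv2
for n in("scene","top"):
    cv2.imwrite(f"pics/{n}0.png",cv2.resize(snapshot(n),(800,600),interpolation=cv2.INTER_CUBIC))
    print(n,get_calibration(n))
print(monitor.get_obs())
E
```

```text
pics
scene {'camera_matrix': array([[402.323573  ,   0.        , 254.30270276],
       [  0.        , 402.323573  , 189.16836825],
       [  0.        ,   0.        ,   1.        ]]), 'dist': array([-0.03158791,  0.        ,  0.        ,  0.        ,  0.        ]), 'T': array([[ 0.89269854, -0.33881116,  0.29714695,  0.88119731],
       [ 0.45052966,  0.65545577, -0.60613592, -0.62804024],
       [ 0.01059893,  0.67497017,  0.73776889,  0.81489454],
       [ 0.        ,  0.        ,  0.        ,  1.        ]])}
top {'camera_matrix': array([[477.78965682,   0.        , 258.8604851 ],
       [  0.        , 477.78965682, 195.2852535 ],
       [  0.        ,   0.        ,   1.        ]]), 'dist': array([-0.10450786,  0.        ,  0.        ,  0.        ,  0.        ]), 'T': array([[-7.97976223e-03,  9.93214972e-01, -1.16018720e-01,
         4.22792539e-01],
       [-9.99968155e-01, -7.91267428e-03,  1.03881119e-03,
        -4.43293871e-02],
       [ 1.13744484e-04,  1.16023315e-01,  9.93246484e-01,
         1.24641849e+00],
       [ 0.00000000e+00,  0.00000000e+00,  0.00000000e+00,
         1.00000000e+00]])}
{'time': 0.1, 'qpos': array([ 1.14538467e+00,  3.51190214e-01,  1.65235059e+00,  1.76766394e-05,
        1.13908826e+00, -8.45937337e-02]), 'joint_vel': array([ 0.00094265, -0.00330639, -0.00093539,  0.00069994, -0.00031786,
       -0.00090478]), 'joint_efforts': array([-2.81076454e-04, -4.98035502e+01, -2.85700911e+01,  6.99569634e-02,
        2.40738946e-02, -1.52584437e-05]), 'tool_pos': array([0.18368469, 0.51809866, 0.21815457]), 'eef_rot': array([ 1.69589026e-01,  9.85514735e-01, -4.99422407e-04, -1.38481963e-04]), 'wrist_force': array([-0.44891439, -0.29922102, -0.48364752]), 'ft_torque': array([ 0.04921309, -0.01578678, -0.03930751]), 'finger_force': 0.0, 'gripper_width': 0.0930835467756095}
```

View pics/scene0.png

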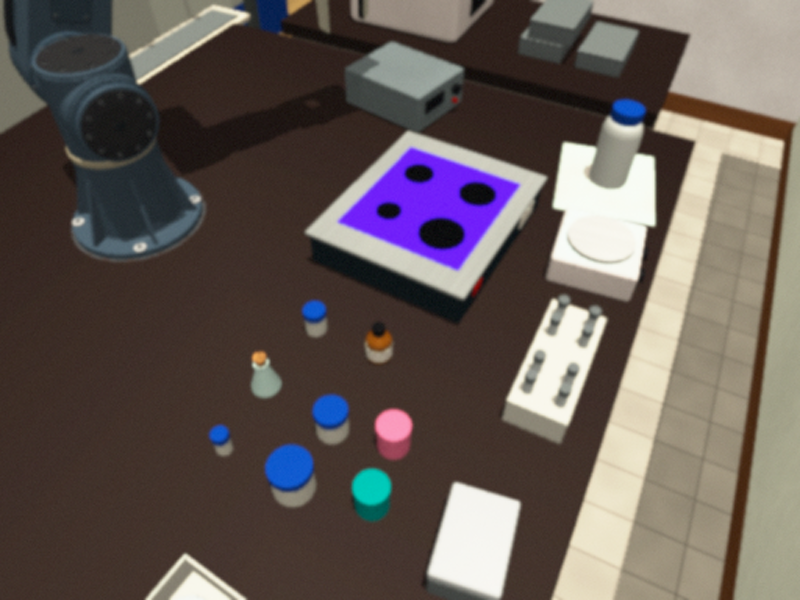

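View pics/top0.png

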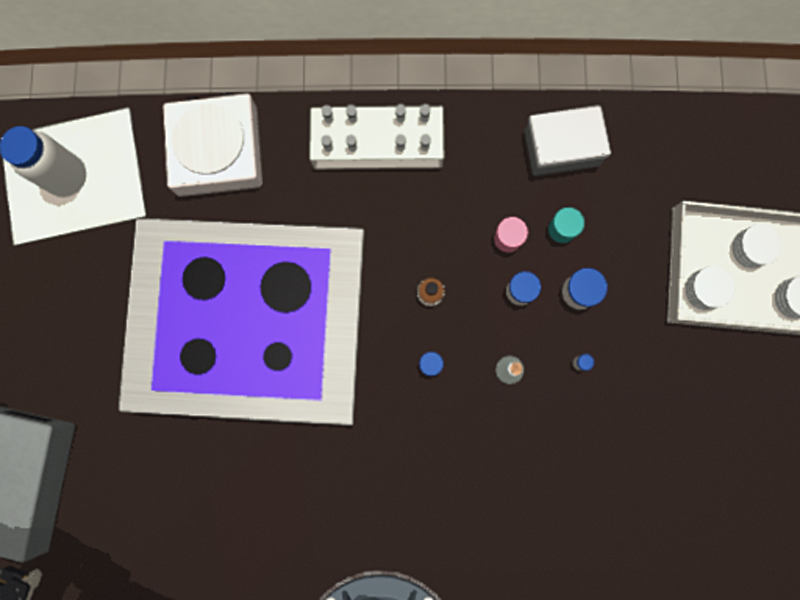

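The top view (800x600) shows four blue lids: small at (431,364), medium (525,288), large (587,288) and tiny (585,362). They match the scene view at (315,318), (331,418), (290,478) and (220,440). The discs are tiny (278,356), small (198,356), medium (204,278) and large (286,287). The look-alikes are pink at (511,234) and turquoise at (566,225), and the blue-capped wash bottle at (22,146) isn't a straight-sided jar in the group. The bottle is at (431,291) and the flask at (510,369).

```bash
cat > h.py <<'E'
import cv2, numpy as np
from scipy.optimize import least_squares
from station import monitor, snapshot, get_calibration, robot
C={n:get_calibration(n) for n in("scene","top")}
F=np.diag([1.,-1,-1])
def proj(n,P):
    T=C[n]["T"]; R=F@T[:3,:3].T
    return cv2.projectPoints(np.float64(P).reshape(-1,1,3),cv2.Rodrigues(R)[0],-R@T[:3,3],C[n]["camera_matrix"],C[n]["dist"])[0][:,0]
a=np.linspace(0,2*np.pi,60,endpoint=False)
def cyl(p,d,h): # top centre p
    c=np.c_[np.cos(a),np.sin(a),0*a]*d/2
    return np.r_[p+c,p+c-[0,0,h]]
def pc(n,p,d,h):
    m=cv2.moments(cv2.convexHull(proj(n,cyl(p,d,h)).astype(np.float32))); return np.array([m["m10"],m["m01"]])/m["m00"],m["m00"]
def blob(img,kind,px):
    hsv=cv2.cvtColor(img,cv2.COLOR_BGR2HSV)
    if kind=="lid": m=cv2.inRange(hsv,(100,150,60),(122,255,255))
    else:
        v=cv2.inRange(hsv,(120,120,150),(140,255,255)); c=max(cv2.findContours(v,0,1)[0],key=cv2.contourArea)
        q=np.zeros_like(v); cv2.fillConvexPoly(q,cv2.convexHull(c),255); m=cv2.erode(q,np.ones((7,7)))&~cv2.inRange(hsv,(0,0,90),(180,255,255))
    _,_,st,ce=cv2.connectedComponentsWithStats(m)
    k=[i for i in range(1,len(ce)) if st[i,4]>30]; i=min(k,key=lambda i:np.hypot(*(ce[i]-px)))
    return ce[i],st[i,4]
D=dict(tiny=.026,small=.038,medium=.050,large=.062)
def locate(kind,d,h,pt,I):
    o={n:blob(I[n],kind,np.array(pt[n])/1.5625) for n in I}
    f=lambda p:np.concatenate([pc(n,p,d,h)[0]-o[n][0] for n in I])
    r=least_squares(f,[.4,0,.08]); 
    return r.x,np.abs(r.fun).max(),[(np.round(o[n][0]*1.5625),int(o[n][1]),int(pc(n,r.x,d,h)[1])) for n in I]
E
python3 - <<'E'
from h import *
I={n:snapshot(n) for n in C}
for k,t,s in [("tiny",(585,362),(220,435)),("small",(431,364),(315,310)),("medium",(525,288),(331,410)),("large",(587,288),(290,466))]:
    print(k,*locate("lid",D[k],.015,dict(top=t,scene=s),I))
for k,t,s in [("tiny",(278,356),(389,211)),("small",(198,356),(419,174)),("medium",(204,278),(478,194)),("large",(286,287),(442,233))]:
    print(k,*locate("disc",D[k]+.02,.003,dict(top=t,scene=s),I))
# bystanders, on ground, top view
for n,px,z in [("bottle cap",(431,289),.074),("flask cork",(515,368),.072)]:
    r=least_squares(lambda p:proj("top",[p[0],p[1],z])[0]-np.array(px)/1.5625,[.4,0]).x; print(n,r)
c=I["top"][150:260,250:410]; cv2.imwrite("pics/crop1.png",cv2.resize(c,(800,550),interpolation=cv2.INTER_CUBIC))
E
```

```text
tiny [ 0.46789046 -0.33837708  0.04879101] 0.5251171586035355 [(array([219., 434.]), 127, 147), (array([585., 362.]), 80, 96)]
small [ 0.46728215 -0.08715645  0.05516581] 0.6574428512352597 [(array([314., 310.]), 171, 193), (array([430., 363.]), 178, 185)]
medium [ 0.58992991 -0.24098204  0.06140697] 0.5729125358653278 [(array([330., 411.]), 394, 434), (array([525., 286.]), 295, 327)]
large [ 0.58801495 -0.34155227  0.06761325] 0.5135081471235026 [(array([289., 467.]), 722, 776), (array([587., 286.]), 465, 503)]
tiny [0.47919626 0.15372498 0.08484648] 0.8390195519453982 [(array([388., 210.]), 95, 148), (array([277., 356.]), 237, 281)]
small [0.47965072 0.27977319 0.08419421] 0.8785415969954897 [(array([418., 173.]), 131, 191), (array([197., 356.]), 392, 439)]
medium [0.6032066  0.2728388  0.08508094] 0.8974025711577269 [(array([477., 193.]), 221, 303), (array([203., 278.]), 569, 618)]
large [0.58846709 0.14168847 0.08521071] 0.7451708624275284 [(array([441., 233.]), 401, 502), (array([285., 286.]), 792, 863)]
bottle cap [ 0.58515599 -0.08782199]
flask cork [ 0.45901804 -0.21864224]
```

View pics/crop1.png

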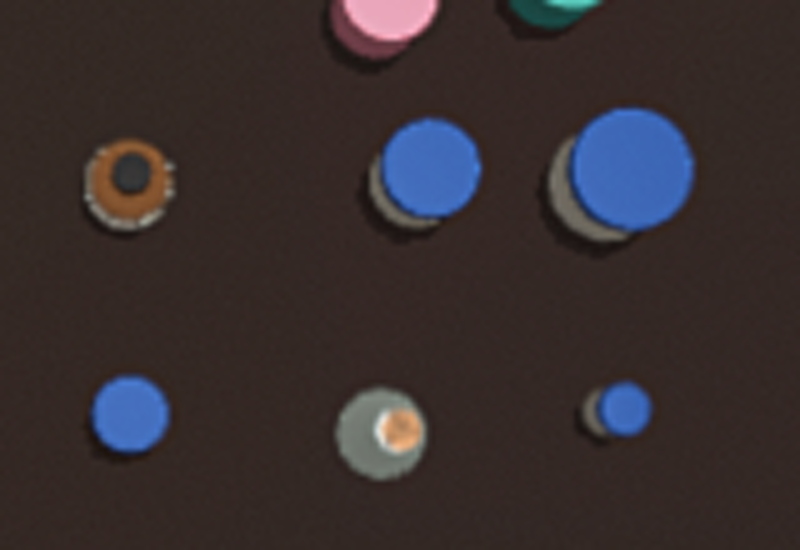

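The crop confirms it: the flat blue lids at (431,167), (632,168), (130,414) and (625,408) are the jars, and the pink and turquoise ones stay put. Measured heights all read about 5 mm high, a common calibration bias. I'll re-solve xy with the heights fixed to see how far the views disagree.

```bash
cat >> h.py <<'E'
J=dict(tiny=((585,362),(219,434),.044),small=((430,363),(314,310),.050),medium=((525,286),(330,411),.056),large=((587,286),(289,467),.062))
K=dict(tiny=((277,356),(388,210)),small=((197,356),(418,173)),medium=((203,278),(477,193)),large=((285,286),(441,233)))
def fixedz(kind,d,h,z,t,s,I,x0=(.4,0)):
    out=[]
    for n,p in(("top",t),("scene",s)):
        o=blob(I[n],kind,np.array(p)/1.5625)[0]
        out.append(least_squares(lambda q:pc(n,np.r_[q,z],d,h)[0]-o,x0).x)
    return np.array(out)
E
python3 - <<'E'
from h import *
np.set_printoptions(precision=4,suppress=True)
I={n:snapshot(n) for n in C}
for k,(t,s,z) in J.items():
    q=fixedz("lid",D[k],.015,z,t,s,I); print("jar",k,q.ravel(),q.mean(0))
for k,(t,s) in K.items():
    q=fixedz("disc",D[k]+.02,.003,.083,t,s,I); print("disc",k,q.ravel(),q.mean(0))
E
```

```text
jar tiny [ 0.4692 -0.3388  0.4643 -0.3374] [ 0.4668 -0.3381]
jar small [ 0.4685 -0.0863  0.4636 -0.0851] [ 0.466  -0.0857]
jar medium [ 0.592  -0.241   0.5868 -0.2391] [ 0.5894 -0.24  ]
jar large [ 0.5901 -0.3418  0.5853 -0.3404] [ 0.5877 -0.3411]
disc tiny [0.4806 0.1549 0.4763 0.1542] [0.4784 0.1545]
disc small [0.4814 0.2806 0.4766 0.2801] [0.479  0.2803]
disc medium [0.6053 0.2743 0.6002 0.2738] [0.6027 0.2741]
disc large [0.5903 0.143  0.5859 0.1425] [0.5881 0.1427]
```

arm_command(increments=[{"rz":-6.5,"z":-0.01},{"rz":-6.5,"z":-0.01},{"rz":-6.5,"z":-0.01}])

```text
schema error: expected keys claw, x, y, z, rx, ry, rz
```

The views agree to about ±2.5 mm in x, so I'll use the means. First I'll align the tool with the world axes.

arm_command(increments=[{"claw":36,"x":0,"y":0,"z":-0.01,"rx":0,"ry":0,"rz":-6.5},{"claw":36,"x":0,"y":0,"z":-0.01,"rx":0,"ry":0,"rz":-6.5},{"claw":36,"x":0,"y":0,"z":-0.01,"rx":0,"ry":0,"rz":-6.5}])

```text
time: 0.55
tool_pos: [0.1838, 0.5183, 0.2489]
eef_rot: [-0.003, 1.0, -0.0, -0.0]
wrist_force: [-0.3, 0.7, -0.2]
gripper_width: 0.0808
finger_force: 0.0
```

arm_command(increments=[{"claw":36,"x":-0.012,"y":-0.025,"z":0,"rx":0,"ry":0,"rz":0},{"claw":36,"x":-0.015,"y":-0.034,"z":0,"rx":0,"ry":0,"rz":0},{"claw":36,"x":-0.015,"y":-0.034,"z":0,"rx":0,"ry":0,"rz":0},{"claw":36,"x":-0.015,"y":-0.034,"z":0,"rx":0,"ry":0,"rz":0},{"claw":36,"x":-0.015,"y":-0.034,"z":0,"rx":0,"ry":0,"rz":0},{"claw":36,"x":-0.015,"y":-0.034,"z":0,"rx":0,"ry":0,"rz":0},{"claw":36,"x":-0.015,"y":-0.034,"z":0,"rx":0,"ry":0,"rz":0},{"claw":36,"x":-0.015,"y":-0.034,"z":0,"rx":0,"ry":0,"rz":0},{"claw":36,"x":-0.015,"y":-0.034,"z":0,"rx":0,"ry":0,"rz":0},{"claw":36,"x":-0.015,"y":-0.034,"z":0,"rx":0,"ry":0,"rz":0}])

```text
time: 1.38
tool_pos: [0.3309, 0.1856, 0.2488]
eef_rot: [0.0, 1.0, 0.0, 0.0]
wrist_force: [0.6, 0.7, 0.6]
gripper_width: 0.0798
finger_force: 0.0
```

arm_command(increments=[{"claw":36,"x":-0.0175,"y":-0.036,"z":0,"rx":0,"ry":0,"rz":0},{"claw":36,"x":-0.0175,"y":-0.036,"z":0,"rx":0,"ry":0,"rz":0},{"claw":36,"x":-0.0175,"y":-0.036,"z":0,"rx":0,"ry":0,"rz":0},{"claw":36,"x":-0.0175,"y":-0.036,"z":0,"rx":0,"ry":0,"rz":0},{"claw":36,"x":-0.0175,"y":-0.036,"z":0,"rx":0,"ry":0,"rz":0},{"claw":36,"x":-0.0175,"y":-0.036,"z":0,"rx":0,"ry":0,"rz":0},{"claw":36,"x":-0.0175,"y":-0.036,"z":0,"rx":0,"ry":0,"rz":0},{"claw":36,"x":-0.0175,"y":-0.036,"z":0,"rx":0,"ry":0,"rz":0},{"claw":36,"x":-0.0175,"y":-0.036,"z":0,"rx":0,"ry":0,"rz":0},{"claw":36,"x":-0.0175,"y":-0.036,"z":0,"rx":0,"ry":0,"rz":0}])

```text
time: 2.22
tool_pos: [0.5059, -0.1749, 0.2486]
eef_rot: [0.0, 1.0, -0.0, 0.0]
wrist_force: [0.5, 0.9, 0.9]
gripper_width: 0.0798
finger_force: 0.0
```

arm_command(increments=[{"claw":36,"x":-0.0175,"y":-0.036,"z":0,"rx":0,"ry":0,"rz":0},{"claw":36,"x":-0.0175,"y":-0.036,"z":0,"rx":0,"ry":0,"rz":0},{"claw":36,"x":-0.0175,"y":-0.036,"z":0,"rx":0,"ry":0,"rz":0},{"claw":36,"x":-0.0175,"y":-0.036,"z":0,"rx":0,"ry":0,"rz":0},{"claw":36,"x":-0.012,"y":-0.024,"z":0,"rx":0,"ry":0,"rz":0},{"claw":36,"x":0,"y":0,"z":0.03,"rx":0,"ry":0,"rz":0},{"claw":36,"x":0,"y":0,"z":0.03,"rx":0,"ry":0,"rz":0},{"claw":36,"x":0,"y":0,"z":0.03,"rx":0,"ry":0,"rz":0},{"claw":36,"x":0,"y":0,"z":0.03,"rx":0,"ry":0,"rz":0},{"claw":36,"x":0,"y":0,"z":0,"rx":0,"ry":0,"rz":0}])

```text
time: 3.05
tool_pos: [0.5848, -0.3392, 0.1223]
eef_rot: [0.0, 1.0, 0.003, -0.004]
wrist_force: [-0.4, 1.2, 0.8]
gripper_width: 0.08
finger_force: 0.0
```

Run:
```python
from h import *
I=snapshot("scene"); print(monitor.get_obs()["tool_pos"])
cv2.imwrite("pics/a1.png",cv2.resize(I[200:350,100:300],(800,600),interpolation=cv2.INTER_CUBIC))
```

```text
[ 0.58605522 -0.33997601  0.12598319]
```

View pics/a1.png

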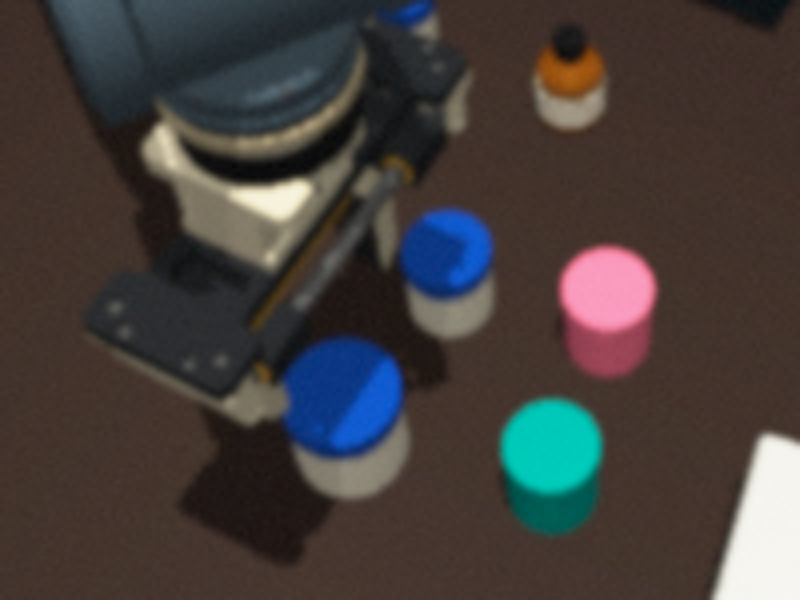

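The gripper is over the large jar, with the lid at crop (345,395) and the fingers straddling it at (250,400) and (380,260). Medium is clear of the finger. Descending.

arm_command(increments=[{"claw":36,"x":-0.001,"y":-0.001,"z":0.02,"rx":0,"ry":0,"rz":0},{"claw":36,"x":0,"y":0,"z":0.02,"rx":0,"ry":0,"rz":0},{"claw":36,"x":0,"y":0,"z":0.02,"rx":0,"ry":0,"rz":0},{"claw":36,"x":0,"y":0,"z":0.02,"rx":0,"ry":0,"rz":0},{"claw":36,"x":0,"y":0,"z":0.02,"rx":0,"ry":0,"rz":0},{"claw":36,"x":0,"y":0,"z":0.01,"rx":0,"ry":0,"rz":0},{"claw":36,"x":0,"y":0,"z":0,"rx":0,"ry":0,"rz":0},{"claw":36,"x":0,"y":0,"z":0,"rx":0,"ry":0,"rz":0}])

```text
time: 3.77
tool_pos: [0.5892, -0.3423, 0.0202]
eef_rot: [0.0, 1.0, -0.0, 0.001]
wrist_force: [-0.5, 0.2, 1.0]
gripper_width: 0.0798
finger_force: 0.0
```

arm_command(increments=[{"claw":70,"x":0,"y":0,"z":0,"rx":0,"ry":0,"rz":0},{"claw":110,"x":0,"y":0,"z":0,"rx":0,"ry":0,"rz":0},{"claw":150,"x":0,"y":0,"z":0,"rx":0,"ry":0,"rz":0},{"claw":150,"x":0,"y":0,"z":0,"rx":0,"ry":0,"rz":0},{"claw":150,"x":0,"y":0,"z":0,"rx":0,"ry":0,"rz":0},{"claw":150,"x":0,"y":0,"z":0,"rx":0,"ry":0,"rz":0}])

```text
time: 4.27
tool_pos: [0.5889, -0.3421, 0.0198]
eef_rot: [0.0, 1.0, -0.0, 0.001]
wrist_force: [-0.6, 1.6, 7.3]
gripper_width: 0.0622
finger_force: 30.0
```

arm_command(increments=[{"claw":150,"x":0,"y":0,"z":-0.01,"rx":0,"ry":0,"rz":0},{"claw":150,"x":0,"y":0,"z":-0.025,"rx":0,"ry":0,"rz":0},{"claw":150,"x":0,"y":0,"z":-0.035,"rx":0,"ry":0,"rz":0},{"claw":150,"x":0,"y":0,"z":-0.035,"rx":0,"ry":0,"rz":0},{"claw":150,"x":0,"y":0.01,"z":-0.025,"rx":0,"ry":0,"rz":0},{"claw":150,"x":0,"y":0.02,"z":-0.01,"rx":0,"ry":0,"rz":0},{"claw":150,"x":0,"y":0.03,"z":0,"rx":0,"ry":0,"rz":0},{"claw":150,"x":0,"y":0.035,"z":0,"rx":0,"ry":0,"rz":0},{"claw":150,"x":0,"y":0.035,"z":0,"rx":0,"ry":0,"rz":0},{"claw":150,"x":0,"y":0.035,"z":0,"rx":0,"ry":0,"rz":0}])

```text
time: 5.1
tool_pos: [0.588, -0.1754, 0.1592]
eef_rot: [0.0, 1.0, -0.0, 0.0]
wrist_force: [0.7, 0.5, -1.6]
gripper_width: 0.0614
finger_force: 30.0
```

arm_command(increments=[{"claw":150,"x":0,"y":0.035,"z":0,"rx":0,"ry":0,"rz":0},{"claw":150,"x":0,"y":0.035,"z":0,"rx":0,"ry":0,"rz":0},{"claw":150,"x":0,"y":0.035,"z":0,"rx":0,"ry":0,"rz":0},{"claw":150,"x":0,"y":0.035,"z":0,"rx":0,"ry":0,"rz":0},{"claw":150,"x":0,"y":0.035,"z":0,"rx":0,"ry":0,"rz":0},{"claw":150,"x":0,"y":0.035,"z":0,"rx":0,"ry":0,"rz":0},{"claw":150,"x":0,"y":0.035,"z":0,"rx":0,"ry":0,"rz":0},{"claw":150,"x":0,"y":0.025,"z":0,"rx":0,"ry":0,"rz":0},{"claw":150,"x":0,"y":0.01,"z":0,"rx":0,"ry":0,"rz":0},{"claw":150,"x":0,"y":0,"z":0,"rx":0,"ry":0,"rz":0}])

```text
time: 5.93
tool_pos: [0.5884, 0.1049, 0.159]
eef_rot: [-0.001, 1.0, 0.0, 0.0]
wrist_force: [0.6, -0.4, -2.0]
gripper_width: 0.0619
finger_force: 30.0
```

arm_command(increments=[{"claw":150,"x":0,"y":0.02,"z":0,"rx":0,"ry":0,"rz":0},{"claw":150,"x":0,"y":0.017,"z":0,"rx":0,"ry":0,"rz":0},{"claw":150,"x":0,"y":0,"z":0.015,"rx":0,"ry":0,"rz":0},{"claw":150,"x":0,"y":0,"z":0.015,"rx":0,"ry":0,"rz":0},{"claw":150,"x":0,"y":0,"z":0.012,"rx":0,"ry":0,"rz":0},{"claw":150,"x":0,"y":0,"z":0.006,"rx":0,"ry":0,"rz":0},{"claw":150,"x":0,"y":0,"z":0,"rx":0,"ry":0,"rz":0},{"claw":150,"x":0,"y":0,"z":0,"rx":0,"ry":0,"rz":0}])

```text
time: 6.6
tool_pos: [0.5889, 0.1395, 0.1109]
eef_rot: [0.001, 1.0, -0.0, -0.0]
wrist_force: [-0.6, 0.4, -1.7]
gripper_width: 0.0615
finger_force: 30.0
```

Run:
```python
from h import *
I=snapshot("scene"); print(monitor.get_obs()["tool_pos"])
cv2.imwrite("pics/a2.png",cv2.resize(I[60:210,200:400],(800,600),interpolation=cv2.INTER_CUBIC))
```

```text
[0.58908407 0.13971294 0.11128238]
```

View pics/a2.png

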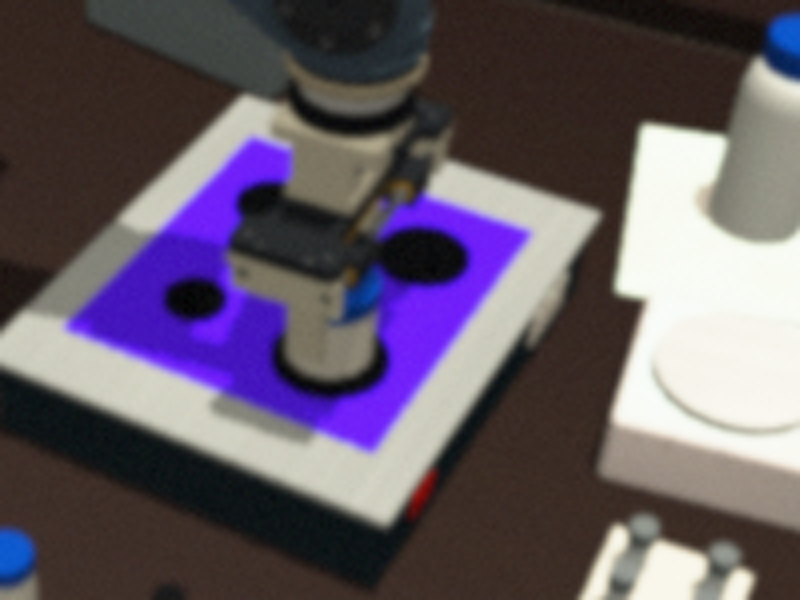

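The jar is over the large disc at crop (330,360), and the black rim shows evenly. I'll shift it 2 mm in y and lower it.

arm_command(increments=[{"claw":150,"x":0,"y":0.002,"z":0.003,"rx":0,"ry":0,"rz":0},{"claw":150,"x":0,"y":0,"z":0.003,"rx":0,"ry":0,"rz":0},{"claw":150,"x":0,"y":0,"z":0.001,"rx":0,"ry":0,"rz":0},{"claw":150,"x":0,"y":0,"z":0,"rx":0,"ry":0,"rz":0},{"claw":150,"x":0,"y":0,"z":0,"rx":0,"ry":0,"rz":0},{"claw":150,"x":0,"y":0,"z":0,"rx":0,"ry":0,"rz":0}])

```text
time: 7.15
tool_pos: [0.5887, 0.1422, 0.1038]
eef_rot: [0.0, 1.0, 0.0, 0.0]
wrist_force: [0.4, 0.6, -0.8]
gripper_width: 0.0618
finger_force: 30.0
```

arm_command(increments=[{"claw":150,"x":0,"y":0,"z":0.001,"rx":0,"ry":0,"rz":0},{"claw":150,"x":0,"y":0,"z":0,"rx":0,"ry":0,"rz":0},{"claw":75,"x":0,"y":0,"z":0,"rx":0,"ry":0,"rz":0},{"claw":60,"x":0,"y":0,"z":0,"rx":0,"ry":0,"rz":0},{"claw":36,"x":0,"y":0,"z":0,"rx":0,"ry":0,"rz":0},{"claw":36,"x":0,"y":0,"z":0,"rx":0,"ry":0,"rz":0},{"claw":36,"x":0,"y":0,"z":0,"rx":0,"ry":0,"rz":0}])

```text
time: 7.73
tool_pos: [0.5886, 0.1422, 0.1027]
eef_rot: [0.0, 1.0, 0.0, 0.0]
wrist_force: [0.0, 0.0, 1.0]
gripper_width: 0.0791
finger_force: 0.0
```

arm_command(increments=[{"claw":36,"x":0,"y":0,"z":-0.01,"rx":0,"ry":0,"rz":0},{"claw":36,"x":0,"y":0,"z":-0.025,"rx":0,"ry":0,"rz":0},{"claw":36,"x":0,"y":0,"z":-0.03,"rx":0,"ry":0,"rz":0},{"claw":36,"x":0,"y":-0.01,"z":-0.02,"rx":0,"ry":0,"rz":0},{"claw":55,"x":0,"y":-0.025,"z":0,"rx":0,"ry":0,"rz":0},{"claw":55,"x":0,"y":-0.035,"z":0,"rx":0,"ry":0,"rz":0},{"claw":55,"x":0,"y":-0.035,"z":0,"rx":0,"ry":0,"rz":0},{"claw":55,"x":0,"y":-0.035,"z":0,"rx":0,"ry":0,"rz":0},{"claw":55,"x":0,"y":-0.035,"z":0,"rx":0,"ry":0,"rz":0},{"claw":55,"x":0,"y":-0.035,"z":0,"rx":0,"ry":0,"rz":0}])

```text
time: 8.57
tool_pos: [0.5884, -0.0695, 0.1886]
eef_rot: [0.0, 1.0, -0.0, 0.0]
wrist_force: [0.3, 0.3, -0.2]
gripper_width: 0.0727
finger_force: 0.0
```

arm_command(increments=[{"claw":55,"x":-0.001,"y":-0.035,"z":0,"rx":0,"ry":0,"rz":0},{"claw":55,"x":0,"y":-0.035,"z":0,"rx":0,"ry":0,"rz":0},{"claw":55,"x":0,"y":-0.035,"z":0,"rx":0,"ry":0,"rz":0},{"claw":55,"x":0,"y":-0.035,"z":0,"rx":0,"ry":0,"rz":0},{"claw":55,"x":0,"y":-0.022,"z":0,"rx":0,"ry":0,"rz":0},{"claw":55,"x":0,"y":-0.01,"z":0.02,"rx":0,"ry":0,"rz":0},{"claw":55,"x":0,"y":0,"z":0.03,"rx":0,"ry":0,"rz":0},{"claw":55,"x":0,"y":0,"z":0.025,"rx":0,"ry":0,"rz":0},{"claw":55,"x":0,"y":0,"z":0.015,"rx":0,"ry":0,"rz":0},{"claw":55,"x":0,"y":0,"z":0,"rx":0,"ry":0,"rz":0}])

```text
time: 9.4
tool_pos: [0.5879, -0.2392, 0.0949]
eef_rot: [0.0, 1.0, 0.001, -0.002]
wrist_force: [0.1, 0.4, -0.4]
gripper_width: 0.0727
finger_force: 0.0
```

arm_command(increments=[{"claw":55,"x":0,"y":0,"z":0,"rx":0,"ry":0,"rz":0}])

```text
time: 9.48
tool_pos: [0.5895, -0.2398, 0.0981]
eef_rot: [0.0, 1.0, 0.0, -0.0]
wrist_force: [0.5, 0.4, 0.8]
gripper_width: 0.0728
finger_force: 0.0
```

Run:
```python
from h import *
S=snapshot("scene"); T=snapshot("top")
a=cv2.resize(S[200:300,130:263],(400,300),interpolation=cv2.INTER_CUBIC);b=cv2.resize(S[100:175,230:330],(400,300),interpolation=cv2.INTER_CUBIC)
c=cv2.resize(T[140:240,120:253],(400,300),interpolation=cv2.INTER_CUBIC);d=cv2.resize(T[140:240,260:393],(400,300),interpolation=cv2.INTER_CUBIC)
cv2.imwrite("pics/a3.png",np.vstack([np.hstack([a,b]),np.hstack([c,d])]))
I=dict(top=T,scene=S); print(fixedz("lid",.062,.015,.145,(280,284),(440,200),I))
```

```text
[[0.59021552 0.14247715]
 [0.58463894 0.14367219]]
```

View pics/a3.png

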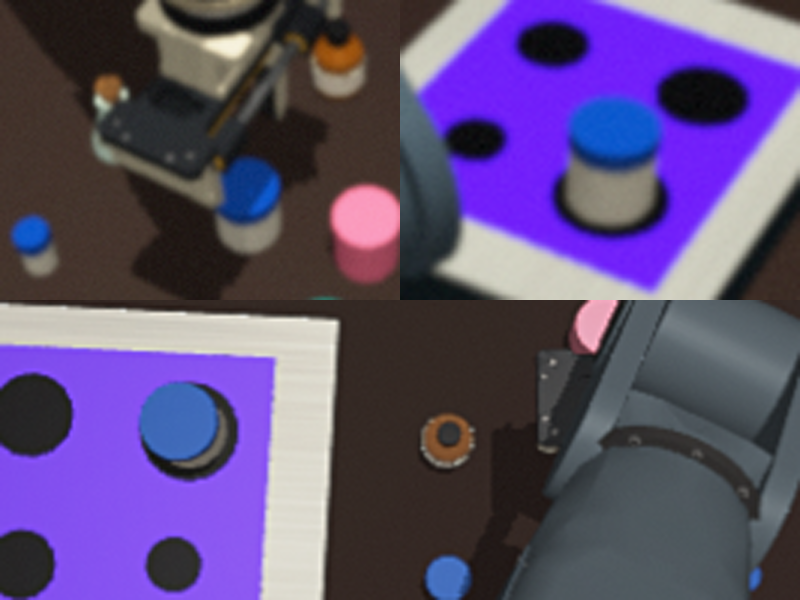

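The large jar stands centred on its disc: measured (0.5874, 0.1431) against the disc at (0.5881, 0.1427). The gripper straddles the medium jar at crop (248,195), with the flask, bottle and pink jar clear. Descending and gripping.

arm_command(increments=[{"claw":55,"x":0,"y":0,"z":0.02,"rx":0,"ry":0,"rz":0},{"claw":55,"x":0,"y":0,"z":0.02,"rx":0,"ry":0,"rz":0},{"claw":55,"x":0,"y":0,"z":0.02,"rx":0,"ry":0,"rz":0},{"claw":55,"x":0,"y":0,"z":0.015,"rx":0,"ry":0,"rz":0},{"claw":55,"x":0,"y":0,"z":0.005,"rx":0,"ry":0,"rz":0},{"claw":55,"x":0,"y":0,"z":0,"rx":0,"ry":0,"rz":0},{"claw":55,"x":0,"y":0,"z":0,"rx":0,"ry":0,"rz":0}])

```text
time: 10.17
tool_pos: [0.5902, -0.2401, 0.0191]
eef_rot: [0.0, 1.0, -0.0, 0.001]
wrist_force: [0.5, -0.5, 0.8]
gripper_width: 0.073
finger_force: 0.0
```

arm_command(increments=[{"claw":90,"x":0,"y":0,"z":0,"rx":0,"ry":0,"rz":0},{"claw":130,"x":0,"y":0,"z":0,"rx":0,"ry":0,"rz":0},{"claw":180,"x":0,"y":0,"z":0,"rx":0,"ry":0,"rz":0},{"claw":180,"x":0,"y":0,"z":0,"rx":0,"ry":0,"rz":0},{"claw":180,"x":0,"y":0,"z":0,"rx":0,"ry":0,"rz":0},{"claw":180,"x":0,"y":0,"z":0,"rx":0,"ry":0,"rz":0}])

```text
time: 10.67
tool_pos: [0.5897, -0.2399, 0.0182]
eef_rot: [0.0, 1.0, -0.0, 0.0]
wrist_force: [-1.2, 0.5, 6.3]
gripper_width: 0.0499
finger_force: 30.0
```

arm_command(increments=[{"claw":180,"x":0,"y":0,"z":-0.01,"rx":0,"ry":0,"rz":0},{"claw":180,"x":0,"y":0,"z":-0.03,"rx":0,"ry":0,"rz":0},{"claw":180,"x":0,"y":0,"z":-0.035,"rx":0,"ry":0,"rz":0},{"claw":180,"x":0,"y":0,"z":-0.035,"rx":0,"ry":0,"rz":0},{"claw":180,"x":0,"y":0,"z":-0.035,"rx":0,"ry":0,"rz":0},{"claw":180,"x":0,"y":0.01,"z":-0.03,"rx":0,"ry":0,"rz":0},{"claw":180,"x":0,"y":0.024,"z":-0.017,"rx":0,"ry":0,"rz":0},{"claw":180,"x":-0.003,"y":0.03,"z":0,"rx":0,"ry":0,"rz":0},{"claw":180,"x":-0.005,"y":0.035,"z":0,"rx":0,"ry":0,"rz":0},{"claw":180,"x":-0.005,"y":0.035,"z":0,"rx":0,"ry":0,"rz":0}])

```text
time: 11.5
tool_pos: [0.6022, -0.1047, 0.2104]
eef_rot: [0.001, 1.0, -0.0, 0.0]
wrist_force: [1.1, -0.5, -1.7]
gripper_width: 0.0495
finger_force: 30.0
```

arm_command(increments=[{"claw":180,"x":0,"y":0.035,"z":0,"rx":0,"ry":0,"rz":0},{"claw":180,"x":0,"y":0.035,"z":0,"rx":0,"ry":0,"rz":0},{"claw":180,"x":0,"y":0.035,"z":0,"rx":0,"ry":0,"rz":0},{"claw":180,"x":0,"y":0.035,"z":0,"rx":0,"ry":0,"rz":0},{"claw":180,"x":0,"y":0.035,"z":0,"rx":0,"ry":0,"rz":0},{"claw":180,"x":0,"y":0.035,"z":0,"rx":0,"ry":0,"rz":0},{"claw":180,"x":0,"y":0.035,"z":0,"rx":0,"ry":0,"rz":0},{"claw":180,"x":0,"y":0.035,"z":0,"rx":0,"ry":0,"rz":0},{"claw":180,"x":0,"y":0.035,"z":0,"rx":0,"ry":0,"rz":0},{"claw":180,"x":0,"y":0.035,"z":0,"rx":0,"ry":0,"rz":0}])

```text
time: 12.33
tool_pos: [0.6021, 0.2458, 0.21]
eef_rot: [0.0, 1.0, -0.0, -0.0]
wrist_force: [1.1, -0.3, -1.2]
gripper_width: 0.0497
finger_force: 30.0
```

arm_command(increments=[{"claw":180,"x":-0.001,"y":0.018,"z":0,"rx":0,"ry":0,"rz":0},{"claw":180,"x":0,"y":0.01,"z":0.01,"rx":0,"ry":0,"rz":0},{"claw":180,"x":0,"y":0,"z":0.025,"rx":0,"ry":0,"rz":0},{"claw":180,"x":0,"y":0,"z":0.025,"rx":0,"ry":0,"rz":0},{"claw":180,"x":0,"y":0,"z":0.02,"rx":0,"ry":0,"rz":0},{"claw":180,"x":0,"y":0,"z":0.012,"rx":0,"ry":0,"rz":0},{"claw":180,"x":0,"y":0,"z":0.007,"rx":0,"ry":0,"rz":0},{"claw":180,"x":0,"y":0,"z":0,"rx":0,"ry":0,"rz":0},{"claw":180,"x":0,"y":0,"z":0,"rx":0,"ry":0,"rz":0},{"claw":180,"x":0,"y":0,"z":0,"rx":0,"ry":0,"rz":0}])

```text
time: 13.17
tool_pos: [0.6044, 0.2722, 0.112]
eef_rot: [0.0, 1.0, 0.0, 0.001]
wrist_force: [0.2, 0.9, -1.5]
gripper_width: 0.0495
finger_force: 30.0
```

arm_command(increments=[{"claw":180,"x":0.001,"y":0.002,"z":0.004,"rx":0,"ry":0,"rz":0},{"claw":180,"x":0,"y":0,"z":0.003,"rx":0,"ry":0,"rz":0},{"claw":180,"x":0,"y":0,"z":0.002,"rx":0,"ry":0,"rz":0},{"claw":180,"x":0,"y":0,"z":0.001,"rx":0,"ry":0,"rz":0},{"claw":180,"x":0,"y":0,"z":0,"rx":0,"ry":0,"rz":0},{"claw":180,"x":0,"y":0,"z":0,"rx":0,"ry":0,"rz":0},{"claw":180,"x":0,"y":0,"z":0,"rx":0,"ry":0,"rz":0}])

```text
time: 13.75
tool_pos: [0.6027, 0.2743, 0.1011]
eef_rot: [0.0, 1.0, 0.0, 0.0]
wrist_force: [-2.8, -0.6, 5.1]
gripper_width: 0.0496
finger_force: 30.0
```

arm_command(increments=[{"claw":115,"x":0,"y":0,"z":0,"rx":0,"ry":0,"rz":0},{"claw":95,"x":0,"y":0,"z":0,"rx":0,"ry":0,"rz":0},{"claw":65,"x":0,"y":0,"z":0,"rx":0,"ry":0,"rz":0},{"claw":65,"x":0,"y":0,"z":0,"rx":0,"ry":0,"rz":0},{"claw":65,"x":0,"y":0,"z":-0.005,"rx":0,"ry":0,"rz":0},{"claw":65,"x":0,"y":0,"z":-0.02,"rx":0,"ry":0,"rz":0},{"claw":65,"x":0,"y":0,"z":-0.035,"rx":0,"ry":0,"rz":0},{"claw":65,"x":0,"y":0,"z":-0.035,"rx":0,"ry":0,"rz":0},{"claw":65,"x":0.005,"y":-0.01,"z":-0.015,"rx":0,"ry":0,"rz":0},{"claw":65,"x":0.01,"y":-0.026,"z":0,"rx":0,"ry":0,"rz":0}])

```text
time: 14.58
tool_pos: [0.5895, 0.2403, 0.2153]
eef_rot: [-0.001, 1.0, 0.001, 0.004]
wrist_force: [1.0, -0.3, 0.1]
gripper_width: 0.0695
finger_force: 0.0
```

arm_command(increments=[{"claw":65,"x":0.013,"y":-0.033,"z":0,"rx":0,"ry":0,"rz":0},{"claw":65,"x":0.013,"y":-0.033,"z":0,"rx":0,"ry":0,"rz":0},{"claw":65,"x":0.013,"y":-0.033,"z":0,"rx":0,"ry":0,"rz":0},{"claw":65,"x":0.013,"y":-0.033,"z":0,"rx":0,"ry":0,"rz":0},{"claw":65,"x":0.013,"y":-0.033,"z":0,"rx":0,"ry":0,"rz":0},{"claw":65,"x":0.013,"y":-0.033,"z":0,"rx":0,"ry":0,"rz":0},{"claw":65,"x":0.013,"y":-0.033,"z":0,"rx":0,"ry":0,"rz":0},{"claw":65,"x":0.013,"y":-0.033,"z":0,"rx":0,"ry":0,"rz":0},{"claw":75,"x":0.013,"y":-0.033,"z":0,"rx":0,"ry":0,"rz":0},{"claw":85,"x":0.005,"y":-0.027,"z":0,"rx":0,"ry":0,"rz":0}])

```text
time: 15.42
tool_pos: [0.4641, -0.0875, 0.2111]
eef_rot: [0.0, 1.0, -0.0, 0.0]
wrist_force: [-0.8, 0.0, 0.4]
gripper_width: 0.0637
finger_force: 0.0
```

arm_command(increments=[{"claw":85,"x":-0.002,"y":0.002,"z":0.015,"rx":0,"ry":0,"rz":0},{"claw":85,"x":0,"y":0,"z":0.03,"rx":0,"ry":0,"rz":0},{"claw":85,"x":0,"y":0,"z":0.03,"rx":0,"ry":0,"rz":0},{"claw":85,"x":0,"y":0,"z":0.02,"rx":0,"ry":0,"rz":0},{"claw":85,"x":0,"y":0,"z":0.02,"rx":0,"ry":0,"rz":0},{"claw":85,"x":0,"y":0,"z":0.02,"rx":0,"ry":0,"rz":0},{"claw":85,"x":0,"y":0,"z":0.02,"rx":0,"ry":0,"rz":0},{"claw":85,"x":0,"y":0,"z":0.02,"rx":0,"ry":0,"rz":0},{"claw":85,"x":0,"y":0,"z":0.015,"rx":0,"ry":0,"rz":0},{"claw":85,"x":0,"y":0,"z":0.003,"rx":0,"ry":0,"rz":0}])

```text
time: 16.25
tool_pos: [0.4666, -0.0836, 0.0159]
eef_rot: [0.0, 1.0, 0.0, -0.001]
wrist_force: [-0.9, -0.8, 1.4]
gripper_width: 0.0617
finger_force: 0.0
```

arm_command(increments=[{"claw":85,"x":0,"y":0,"z":0,"rx":0,"ry":0,"rz":0},{"claw":120,"x":0,"y":0,"z":0,"rx":0,"ry":0,"rz":0},{"claw":160,"x":0,"y":0,"z":0,"rx":0,"ry":0,"rz":0},{"claw":200,"x":0,"y":0,"z":0,"rx":0,"ry":0,"rz":0},{"claw":210,"x":0,"y":0,"z":0,"rx":0,"ry":0,"rz":0},{"claw":210,"x":0,"y":0,"z":0,"rx":0,"ry":0,"rz":0},{"claw":210,"x":0,"y":0,"z":0,"rx":0,"ry":0,"rz":0},{"claw":210,"x":0,"y":0,"z":0,"rx":0,"ry":0,"rz":0}])

```text
time: 16.92
tool_pos: [0.468, -0.0839, 0.0183]
eef_rot: [0.0, 1.0, -0.0, 0.001]
wrist_force: [-0.2, 0.2, 6.4]
gripper_width: 0.0372
finger_force: 30.0
```

Run:
```python
from h import *
S=snapshot("scene"); T=snapshot("top")
I=dict(top=T,scene=S); print(fixedz("lid",.050,.015,.139,(200,274),(474,170),I))
a=cv2.resize(S[60:285,130:430],(800,600),interpolation=cv2.INTER_CUBIC); cv2.imwrite("pics/a4.png",a)
```

```text
[[0.60486047 0.27468982]
 [0.59984003 0.27359304]]
```

View pics/a4.png

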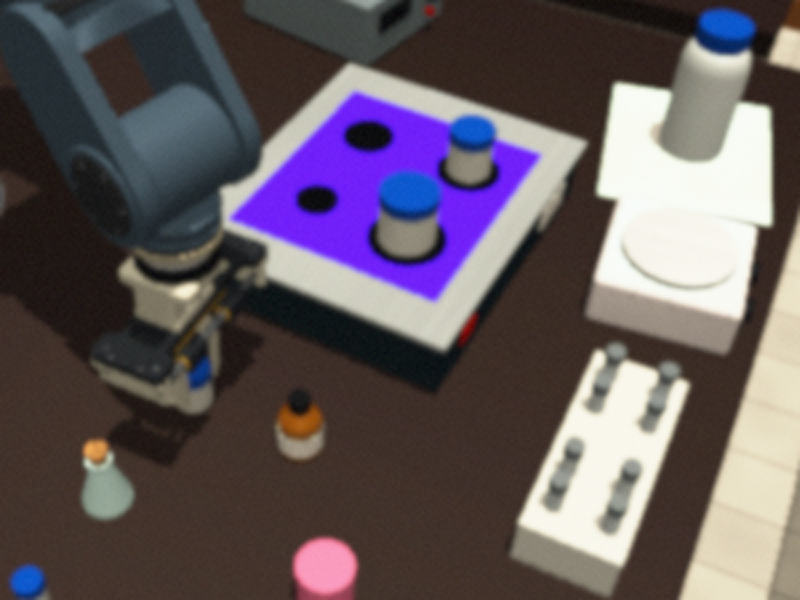

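Medium is on its disc: measured (0.6024, 0.2741) against (0.6027, 0.2741). The small jar is gripped at crop (195,380), and the bottle and flask haven't moved.

arm_command(increments=[{"claw":210,"x":0,"y":0,"z":-0.01,"rx":0,"ry":0,"rz":0},{"claw":210,"x":0,"y":0,"z":-0.03,"rx":0,"ry":0,"rz":0},{"claw":210,"x":0,"y":0,"z":-0.035,"rx":0,"ry":0,"rz":0},{"claw":210,"x":0,"y":0,"z":-0.035,"rx":0,"ry":0,"rz":0},{"claw":210,"x":0,"y":0.01,"z":-0.025,"rx":0,"ry":0,"rz":0},{"claw":210,"x":0,"y":0.02,"z":-0.005,"rx":0,"ry":0,"rz":0},{"claw":210,"x":-0.003,"y":0.03,"z":0,"rx":0,"ry":0,"rz":0},{"claw":210,"x":-0.005,"y":0.035,"z":0,"rx":0,"ry":0,"rz":0},{"claw":210,"x":-0.005,"y":0.035,"z":0,"rx":0,"ry":0,"rz":0},{"claw":210,"x":0,"y":0.035,"z":0,"rx":0,"ry":0,"rz":0}])

```text
time: 17.85
tool_pos: [0.4809, 0.0828, 0.1585]
eef_rot: [0.0, 1.0, 0.0, 0.001]
wrist_force: [0.4, -0.3, -0.4]
gripper_width: 0.0375
finger_force: 30.0
```

arm_command(increments=[{"claw":210,"x":0,"y":0.035,"z":0,"rx":0,"ry":0,"rz":0},{"claw":210,"x":0,"y":0.035,"z":0,"rx":0,"ry":0,"rz":0},{"claw":210,"x":0,"y":0.035,"z":0,"rx":0,"ry":0,"rz":0},{"claw":210,"x":0,"y":0.035,"z":0,"rx":0,"ry":0,"rz":0},{"claw":210,"x":0,"y":0.03,"z":0,"rx":0,"ry":0,"rz":0},{"claw":210,"x":0,"y":0.02,"z":0,"rx":0,"ry":0,"rz":0},{"claw":210,"x":0,"y":0.009,"z":0.01,"rx":0,"ry":0,"rz":0},{"claw":210,"x":0,"y":0,"z":0.02,"rx":0,"ry":0,"rz":0},{"claw":210,"x":0,"y":0,"z":0.015,"rx":0,"ry":0,"rz":0},{"claw":210,"x":0,"y":0,"z":0,"rx":0,"ry":0,"rz":0}])

```text
time: 18.68
tool_pos: [0.4789, 0.2789, 0.1097]
eef_rot: [0.0, 1.0, -0.001, -0.002]
wrist_force: [0.1, 0.7, -2.4]
gripper_width: 0.0374
finger_force: 30.0
```

arm_command(increments=[{"claw":210,"x":0,"y":0,"z":0,"rx":0,"ry":0,"rz":0},{"claw":210,"x":0,"y":0,"z":0,"rx":0,"ry":0,"rz":0}])

```text
time: 18.85
tool_pos: [0.4811, 0.2799, 0.1134]
eef_rot: [0.0, 1.0, 0.0, 0.0]
wrist_force: [-0.5, 1.4, -0.2]
gripper_width: 0.0374
finger_force: 30.0
```

Target z is about 0.101.

arm_command(increments=[{"claw":210,"x":0,"y":0,"z":0.004,"rx":0,"ry":0,"rz":0},{"claw":210,"x":0,"y":0,"z":0.004,"rx":0,"ry":0,"rz":0},{"claw":210,"x":0,"y":0,"z":0.003,"rx":0,"ry":0,"rz":0},{"claw":210,"x":0,"y":0,"z":0.001,"rx":0,"ry":0,"rz":0},{"claw":210,"x":0,"y":0,"z":0,"rx":0,"ry":0,"rz":0},{"claw":210,"x":0,"y":0,"z":0,"rx":0,"ry":0,"rz":0},{"claw":210,"x":0,"y":0,"z":0,"rx":0,"ry":0,"rz":0}])

```text
time: 19.43
tool_pos: [0.4808, 0.2802, 0.1011]
eef_rot: [0.0, 1.0, -0.0, 0.0]
wrist_force: [-2.3, -1.8, 4.7]
gripper_width: 0.0374
finger_force: 30.0
```

arm_command(increments=[{"claw":145,"x":0,"y":0,"z":0,"rx":0,"ry":0,"rz":0},{"claw":120,"x":0,"y":0,"z":0,"rx":0,"ry":0,"rz":0},{"claw":95,"x":0,"y":0,"z":0,"rx":0,"ry":0,"rz":0},{"claw":95,"x":0,"y":0,"z":0,"rx":0,"ry":0,"rz":0},{"claw":95,"x":0,"y":0,"z":-0.005,"rx":0,"ry":0,"rz":0},{"claw":95,"x":0,"y":0,"z":-0.02,"rx":0,"ry":0,"rz":0},{"claw":95,"x":0,"y":0,"z":-0.035,"rx":0,"ry":0,"rz":0},{"claw":95,"x":0,"y":0,"z":-0.03,"rx":0,"ry":0,"rz":0},{"claw":95,"x":0,"y":-0.015,"z":-0.01,"rx":0,"ry":0,"rz":0},{"claw":95,"x":0,"y":-0.03,"z":0,"rx":0,"ry":0,"rz":0}])

```text
time: 20.27
tool_pos: [0.4818, 0.2366, 0.2037]
eef_rot: [-0.001, 1.0, 0.001, 0.003]
wrist_force: [1.4, -0.3, -0.5]
gripper_width: 0.0584
finger_force: 0.0
```

arm_command(increments=[{"claw":95,"x":0.001,"y":-0.036,"z":0,"rx":0,"ry":0,"rz":0},{"claw":95,"x":0.001,"y":-0.036,"z":0,"rx":0,"ry":0,"rz":0},{"claw":95,"x":0.001,"y":-0.036,"z":0,"rx":0,"ry":0,"rz":0},{"claw":95,"x":0.001,"y":-0.036,"z":0,"rx":0,"ry":0,"rz":0},{"claw":95,"x":0.001,"y":-0.036,"z":0,"rx":0,"ry":0,"rz":0},{"claw":95,"x":0.001,"y":-0.036,"z":0,"rx":0,"ry":0,"rz":0},{"claw":95,"x":0.001,"y":-0.036,"z":0,"rx":0,"ry":0,"rz":0},{"claw":95,"x":0.001,"y":-0.036,"z":0,"rx":0,"ry":0,"rz":0},{"claw":95,"x":0.001,"y":-0.036,"z":0,"rx":0,"ry":0,"rz":0},{"claw":95,"x":0.001,"y":-0.036,"z":0,"rx":0,"ry":0,"rz":0}])

```text
time: 21.1
tool_pos: [0.4697, -0.1267, 0.2007]
eef_rot: [0.0, 1.0, -0.0, -0.0]
wrist_force: [1.8, 0.5, 0.9]
gripper_width: 0.0585
finger_force: 0.0
```

arm_command(increments=[{"claw":105,"x":0.001,"y":-0.036,"z":0,"rx":0,"ry":0,"rz":0},{"claw":105,"x":0.001,"y":-0.036,"z":0,"rx":0,"ry":0,"rz":0},{"claw":105,"x":0.001,"y":-0.036,"z":0,"rx":0,"ry":0,"rz":0},{"claw":105,"x":0.001,"y":-0.036,"z":0,"rx":0,"ry":0,"rz":0},{"claw":105,"x":0,"y":-0.036,"z":0,"rx":0,"ry":0,"rz":0},{"claw":105,"x":0,"y":-0.023,"z":0,"rx":0,"ry":0,"rz":0},{"claw":105,"x":0,"y":-0.01,"z":0.02,"rx":0,"ry":0,"rz":0},{"claw":105,"x":0,"y":0,"z":0.03,"rx":0,"ry":0,"rz":0},{"claw":105,"x":0,"y":0,"z":0.03,"rx":0,"ry":0,"rz":0},{"claw":105,"x":0,"y":0,"z":0.01,"rx":0,"ry":0,"rz":0}])

```text
time: 21.93
tool_pos: [0.4643, -0.3368, 0.1068]
eef_rot: [0.001, 1.0, 0.002, -0.002]
wrist_force: [-0.1, 0.8, -0.4]
gripper_width: 0.0545
finger_force: 0.0
```

arm_command(increments=[{"claw":105,"x":0,"y":0,"z":0,"rx":0,"ry":0,"rz":0},{"claw":105,"x":0,"y":0,"z":0,"rx":0,"ry":0,"rz":0}])

```text
time: 22.1
tool_pos: [0.4665, -0.3379, 0.1114]
eef_rot: [0.0, 1.0, -0.0, 0.0]
wrist_force: [0.3, -0.8, 0.7]
gripper_width: 0.0548
finger_force: 0.0
```

Descending to about 0.013 and gripping the tiny jar.

arm_command(increments=[{"claw":105,"x":0,"y":0,"z":0.02,"rx":0,"ry":0,"rz":0},{"claw":105,"x":0,"y":0,"z":0.02,"rx":0,"ry":0,"rz":0},{"claw":105,"x":0,"y":0,"z":0.02,"rx":0,"ry":0,"rz":0},{"claw":105,"x":0,"y":0,"z":0.02,"rx":0,"ry":0,"rz":0},{"claw":105,"x":0,"y":0,"z":0.012,"rx":0,"ry":0,"rz":0},{"claw":105,"x":0,"y":0,"z":0.006,"rx":0,"ry":0,"rz":0},{"claw":105,"x":0,"y":0,"z":0,"rx":0,"ry":0,"rz":0},{"claw":105,"x":0,"y":0,"z":0,"rx":0,"ry":0,"rz":0}])

```text
time: 22.77
tool_pos: [0.467, -0.3382, 0.0138]
eef_rot: [0.0, 1.0, -0.0, 0.001]
wrist_force: [-0.4, -0.3, 0.3]
gripper_width: 0.0547
finger_force: 0.0
```

arm_command(increments=[{"claw":140,"x":0,"y":0,"z":0,"rx":0,"ry":0,"rz":0},{"claw":170,"x":0,"y":0,"z":0,"rx":0,"ry":0,"rz":0},{"claw":200,"x":0,"y":0,"z":0,"rx":0,"ry":0,"rz":0},{"claw":240,"x":0,"y":0,"z":0,"rx":0,"ry":0,"rz":0},{"claw":240,"x":0,"y":0,"z":0,"rx":0,"ry":0,"rz":0},{"claw":240,"x":0,"y":0,"z":0,"rx":0,"ry":0,"rz":0},{"claw":240,"x":0,"y":0,"z":0,"rx":0,"ry":0,"rz":0}])

```text
time: 23.35
tool_pos: [0.4665, -0.3378, 0.0129]
eef_rot: [0.0, 1.0, -0.0, 0.0]
wrist_force: [-0.5, -0.3, 3.4]
gripper_width: 0.0254
finger_force: 30.0
```

arm_command(increments=[{"claw":240,"x":0,"y":0,"z":-0.01,"rx":0,"ry":0,"rz":0},{"claw":240,"x":0,"y":0,"z":-0.03,"rx":0,"ry":0,"rz":0},{"claw":240,"x":0,"y":0,"z":-0.035,"rx":0,"ry":0,"rz":0},{"claw":240,"x":0,"y":0,"z":-0.035,"rx":0,"ry":0,"rz":0},{"claw":240,"x":0,"y":0,"z":-0.03,"rx":0,"ry":0,"rz":0},{"claw":240,"x":0,"y":0.012,"z":-0.02,"rx":0,"ry":0,"rz":0},{"claw":240,"x":0,"y":0.025,"z":-0.005,"rx":0,"ry":0,"rz":0},{"claw":240,"x":-0.004,"y":0.035,"z":0,"rx":0,"ry":0,"rz":0},{"claw":240,"x":-0.004,"y":0.035,"z":0,"rx":0,"ry":0,"rz":0},{"claw":240,"x":-0.004,"y":0.035,"z":0,"rx":0,"ry":0,"rz":0}])

```text
time: 24.18
tool_pos: [0.4782, -0.1944, 0.1784]
eef_rot: [0.001, 1.0, -0.0, 0.0]
wrist_force: [0.3, -0.3, -0.2]
gripper_width: 0.0254
finger_force: 30.0
```

arm_command(increments=[{"claw":240,"x":0,"y":0.035,"z":0,"rx":0,"ry":0,"rz":0},{"claw":240,"x":0,"y":0.035,"z":0,"rx":0,"ry":0,"rz":0},{"claw":240,"x":0,"y":0.035,"z":0,"rx":0,"ry":0,"rz":0},{"claw":240,"x":0,"y":0.035,"z":0,"rx":0,"ry":0,"rz":0},{"claw":240,"x":0,"y":0.035,"z":0,"rx":0,"ry":0,"rz":0},{"claw":240,"x":0,"y":0.035,"z":0,"rx":0,"ry":0,"rz":0},{"claw":240,"x":0,"y":0.035,"z":0,"rx":0,"ry":0,"rz":0},{"claw":240,"x":0,"y":0.035,"z":0,"rx":0,"ry":0,"rz":0},{"claw":240,"x":0,"y":0.035,"z":0,"rx":0,"ry":0,"rz":0},{"claw":240,"x":0,"y":0.025,"z":0,"rx":0,"ry":0,"rz":0}])

```text
time: 25.02
tool_pos: [0.4782, 0.1467, 0.1783]
eef_rot: [-0.0, 1.0, 0.0, 0.0]
wrist_force: [0.7, -0.4, -0.3]
gripper_width: 0.0253
finger_force: 30.0
```

arm_command(increments=[{"claw":240,"x":0,"y":0.01,"z":0,"rx":0,"ry":0,"rz":0},{"claw":240,"x":0,"y":0,"z":0.015,"rx":0,"ry":0,"rz":0},{"claw":240,"x":0,"y":0,"z":0.025,"rx":0,"ry":0,"rz":0},{"claw":240,"x":0,"y":0,"z":0.02,"rx":0,"ry":0,"rz":0},{"claw":240,"x":0,"y":0,"z":0.01,"rx":0,"ry":0,"rz":0},{"claw":240,"x":0,"y":0,"z":0,"rx":0,"ry":0,"rz":0},{"claw":240,"x":0,"y":0,"z":0,"rx":0,"ry":0,"rz":0},{"claw":240,"x":0,"y":0,"z":0,"rx":0,"ry":0,"rz":0}])

```text
time: 25.68
tool_pos: [0.4794, 0.1541, 0.1088]
eef_rot: [0.0, 1.0, 0.0, 0.001]
wrist_force: [0.1, -0.2, -0.2]
gripper_width: 0.0255
finger_force: 30.0
```

Target z is 0.0959.

arm_command(increments=[{"claw":240,"x":0.001,"y":0,"z":0.004,"rx":0,"ry":0,"rz":0},{"claw":240,"x":0,"y":0,"z":0.004,"rx":0,"ry":0,"rz":0},{"claw":240,"x":0,"y":0,"z":0.003,"rx":0,"ry":0,"rz":0},{"claw":240,"x":0,"y":0,"z":0.001,"rx":0,"ry":0,"rz":0},{"claw":240,"x":0,"y":0,"z":0,"rx":0,"ry":0,"rz":0},{"claw":240,"x":0,"y":0,"z":0,"rx":0,"ry":0,"rz":0},{"claw":240,"x":0,"y":0,"z":0,"rx":0,"ry":0,"rz":0}])

```text
time: 26.27
tool_pos: [0.4776, 0.1542, 0.0959]
eef_rot: [0.0, 1.0, -0.0, -0.0]
wrist_force: [-1.8, -0.4, 5.5]
gripper_width: 0.0257
finger_force: 30.0
```

Contact is felt at 5.5 N. Releasing, lifting and moving clear to see.

arm_command(increments=[{"claw":180,"x":0,"y":0,"z":0,"rx":0,"ry":0,"rz":0},{"claw":155,"x":0,"y":0,"z":0,"rx":0,"ry":0,"rz":0},{"claw":120,"x":0,"y":0,"z":0,"rx":0,"ry":0,"rz":0},{"claw":120,"x":0,"y":0,"z":0,"rx":0,"ry":0,"rz":0},{"claw":120,"x":0,"y":0,"z":-0.005,"rx":0,"ry":0,"rz":0},{"claw":120,"x":0,"y":0,"z":-0.02,"rx":0,"ry":0,"rz":0},{"claw":120,"x":0,"y":0,"z":-0.035,"rx":0,"ry":0,"rz":0},{"claw":120,"x":0,"y":0,"z":-0.035,"rx":0,"ry":0,"rz":0},{"claw":120,"x":0,"y":0,"z":-0.015,"rx":0,"ry":0,"rz":0},{"claw":120,"x":0.005,"y":-0.02,"z":0,"rx":0,"ry":0,"rz":0}])

```text
time: 27.1
tool_pos: [0.4748, 0.136, 0.2098]
eef_rot: [-0.001, 1.0, 0.001, 0.004]
wrist_force: [1.0, -0.8, 0.4]
gripper_width: 0.0492
finger_force: 0.0
```

arm_command(increments=[{"claw":120,"x":0.01,"y":-0.035,"z":0,"rx":0,"ry":0,"rz":0},{"claw":120,"x":0.01,"y":-0.035,"z":0,"rx":0,"ry":0,"rz":0},{"claw":120,"x":0.01,"y":-0.035,"z":0,"rx":0,"ry":0,"rz":0},{"claw":120,"x":0.01,"y":-0.035,"z":0,"rx":0,"ry":0,"rz":0},{"claw":120,"x":0,"y":-0.035,"z":0,"rx":0,"ry":0,"rz":0},{"claw":120,"x":0,"y":-0.025,"z":0,"rx":0,"ry":0,"rz":0},{"claw":120,"x":0,"y":-0.01,"z":0,"rx":0,"ry":0,"rz":0},{"claw":120,"x":0,"y":0,"z":0,"rx":0,"ry":0,"rz":0},{"claw":120,"x":0,"y":0,"z":0,"rx":0,"ry":0,"rz":0}])

```text
time: 27.85
tool_pos: [0.4325, -0.0753, 0.2057]
eef_rot: [0.001, 1.0, 0.0, -0.0]
wrist_force: [0.2, 0.9, 0.3]
gripper_width: 0.0492
finger_force: 0.0
```

Run:
```python
from h import *
np.set_printoptions(precision=4,suppress=True)
S=snapshot("scene"); T=snapshot("top"); I=dict(top=T,scene=S)
dc=dict(tiny=(.4784,.1545),small=(.479,.2803),medium=(.6027,.2741),large=(.5881,.1427))
for k,(_,_,h) in J.items():
    p=np.r_[dc[k],.083+h]
    q=fixedz("lid",D[k],.015,.083+h,*(pc(n,p,D[k],.015)[0]*1.5625 for n in("top","scene")),I); print(k,q.ravel(),q.mean(0)-dc[k])
cv2.imwrite("pics/f.png",np.hstack([cv2.resize(S[60:285,150:350],(400,450)),cv2.resize(T[130:290,70:370],(400,450),interpolation=cv2.INTER_CUBIC)]))
```

```text
tiny [0.4805 0.1546 0.4751 0.1548] [-0.0006  0.0002]
small [0.4818 0.2803 0.4767 0.2795] [ 0.0002 -0.0004]
medium [0.6049 0.2747 0.5998 0.2734] [-0.0004 -0.    ]
large [0.5902 0.1424 0.5847 0.1436] [-0.0007  0.0003]
```

View pics/f.png

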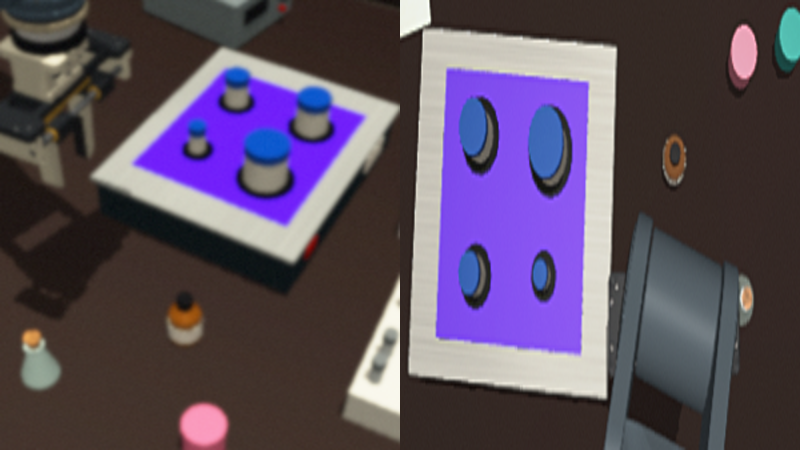

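All four jars stand upright on the discs of their own size, within 1 mm of centre. The bottle at (185,320) and the flask at (40,362) are where they stood, and the gripper is clear.

```bash
python3 -c "
from station import robot
print(robot.close_job())"
```

```text
the job is handed in; nothing more can be done
None
```

The job is handed in at about 28 s: all four jars stand upright on their matching discs, each measured within about 1 mm of centre, and the bottle and flask look undisturbed in the final pictures; the hand-in call returned no verdict.

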